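Sort bush blanks through the diverter box

ROBOT

A 6-joint arm with a two-finger parallel gripper is mounted at the origin on a cart in front of the work surface, level with it; the furniture and walls round the work are solid. World frame = base frame: x ahead of the robot, y to its left, z up, the work surface at z = 0. Lengths are in m, angles in rad, forces in N, time in s.
With the tool pointing down it reaches from about 0.3 to 0.775 m from the base axis. Payload 14.6 kg.
Tool frame: the origin (TCP) lies at the very end of the fingers, on their centre line; the grasp point (between the pads) lies 19 mm behind it (ctrl.hold_point_z is the z of the grasp point in the tool frame, in m); z points along the fingers, y is the direction in which the jaws open and shut (so a half turn about z gives the same grasp; the last joint's range is limited). The gripper opens to 94 mm and grips with 3 to 60 N. Pads are 16 mm wide; open, the fingers measure 119 mm over their backs; the gripper's body (75 mm by 177 mm) begins 78 mm behind the grasp point.
Start: joints at [1.212, 0.3, 1.521, -0, 1.321, -0.067], TCP at [0.158, 0.527, 0.205] pointing down, gripper open.
Joint ranges: [-3.03, 3.03], [-0.79, 2.21], [0.23, 2.52], [-1.04, 4.18], [0, 3.07], [-2.55, 2.55]. Speed limits (rad/s): [2.22, 2.22, 2.57, 3.14, 3.14, 3.14].

INTERFACE

Orientations are given as [roll, pitch, yaw] about the fixed x, y, z axes, in that order (R = Rz(yaw) Ry(pitch) Rx(roll)).
In Python, from station import ctrl, cams, hand_in gives the robot as it stands.
- The arm moves only by the tool servo_tool, never from a script. Its argument "rows" is a list of rows, each a list of 7 numbers: the shift along the world's x, y, z in m, then the turn, a rotation vector about the world's x, y, z in rad, then the gripper command: -1 is shut, 1 is fully open, values between are in proportion. A call has exactly 8 rows; each row is the pose to reach, as a shift and turn from the pose measured when the call began; what a row does not reach only later rows make up. A row lasts 1/12 s, in which the tool goes at most 41.7 mm and 7.16 degrees, less where a joint would pass 70% of its speed; a pose out of reach is approached as far as the arm can. A call with a gripper value outside its range is refused whole. The fingers move at their own pace and stop on an object; "newtons" is the grip in N (left out, the last holds). Time passes only in rows, so rows that repeat a pose let the fingers close, or fill a call up. It gives the time, the measured TCP pose, the force and the opening at its end, in the units of the state.
- ctrl.get_obs(): the state, without advancing time (a new reading comes with each control period).
- cams.camera(name): name is "scene" or "top"; returns a dict with "image" (384x512x3 uint8, red, green, blue), "depth" (384x512 float32, m along the optical axis (not along the pixel's ray), 0 where there is no reading), "fx", "fy", "cx", "cy" (pixels), "dist_coeffs" ([k1, k2, p1, p2, k3] as OpenCV has them; the pictures are not rectified), "rvec" (rotation vector, rad) and "tvec" (3), from world to camera coordinates, as OpenCV has them. Camera axes: x right, y down, z forward; pixel columns grow to the right and rows downward; lengths in m; the calibration is good to about 2 mm. A picture is of the moment at which its call begins.
- hand_in(): hands the job in, once; it reports no verdict.
Trained networks look in a picture, given as the dict that the camera call returned (one of the last four; its "shot" number tells which), for a name from the list of things; names that differ only in an ending like _2 or _b are one class to them, and where a whole thing is asked for, a point or a joint stands for the part that bears it (a point fixed in the world has none). Each returns a list of dicts, best first, with "p" (0 to 1); they miss things now and then, are a little off and sometimes report something else, mostly with a low value. They report only what shows in the picture. A call takes as long as a camera call. They do not tell look-alikes from the thing itself.
- cams.spot_in(picture, name): "box" ([left, top, right, bottom] as shares, 0 to 1, of the picture: columns of its width, rows of its height, round what is visible of it).
- cams.place_of(picture, name): "at" ([column, row] as shares, 0 to 1, of the picture: columns of its width, rows of its height: a listed point, or the origin of a listed thing).
The state is a dict: "time_s": time; "qpos": joint angles; "joint_vel": joint speeds; "tau": joint torques, N m; "ee_pos": TCP position; "eef_rot": TCP orientation; "force": force on the tool from outside, world axes, zero at the start; "moment": the same for the moment, N m; "grip_width": finger opening in m.
Only numpy, scipy, OpenCV 4.12 (cv2) and the standard library are available. Lean on these libraries where they do the work, as an engineer would, in place of code of your own. Each camera call takes 0.05 s, during which the arm holds its last target.

TASK

Sort the blue and the white bush blank through the blue diverter box: each must end up behind the window that has the tag of its own colour in front of it. The red lever closes the side it leans to, so before each blank is dropped in through the hooded mouth push the lever fully over, away from the side the blank shall go to. Leave the black blank, the two pipe elbows and the tape roll standing where they are.

Things in the scene. Friction and masses are not known exactly. Their poses are not given: they have to be found in the camera images.
- sorter: diverter box, fixed, blue sheet metal with grey front, inside 132 mm wide (y) and 68 deep (x), 254 tall, walls 4. Origin on the bench in the middle of the inner side of the front wall; x points into the box (away from the robot), y left, z up. At the bottom two bins, left (+y) and right (-y) of a divider at y = 0, behind a clear window. Its base plate stands out 14 mm in front of the origin
- mouth (a point): middle of the mouth's front lip (inner edge), 170 mm above the bench; axes as the box. The mouth is the open front of the box above the lip, 132 mm wide and 80 mm high. A blank let go with its centre 20 mm or more behind the lip falls in
- hood_edge (a point): middle of the front edge of the flat hood that roofs the mouth, at its underside, 250 mm above the bench and 6 mm in front of the lip; the hood covers the box from here to the back wall, so a blank can only go in from the front under it, with the tool tilted about 40 degrees (fingers pointing down and into the box), fingers side by side along y
- diverter (a joint): lever and inner flap on one axle, in rad: 0 upright, positive leans left (+y of the box), stops at -0.72 and +0.72. Lever and flap lean together: leaning left closes the left bin, so a blank falls into the right bin, and the reverse. Friction of 0.1 N m (1.2 N at the knob) holds it where it is left. Starts between -0.3 and 0.3
- axle (a point): axle of the lever and flap, along the box's x, in the middle of the front, 78 mm above the bench; this point lies in the middle of the knob's length, 33 mm in front of the box's origin; axes as the box. The knob swings about it at a radius of 84 mm
- lever_knob (a point): centre of the red lever knob, a cylinder 16 mm in diameter, 34 long, along the box's x (16 to 50 mm in front of the box's origin). At the stops it is 55 mm left or right of the middle and 141 mm above the bench, upright 162 mm. Push it sideways with the tool tilted 15 to 45 degrees as at the mouth, to keep the gripper clear of the hood
- tag_blue: blue tag plate, 24 x 52 x 8 mm, fixed on the bench in front of the bin that the blue blanks belong in (left or right bin, it varies). Origin on the bench in the plane of the box's origin, at the middle of that bin's width (34 mm to the left or right of the box's middle); the plate's centre is 34 mm in front of it; axes as the box
- tag_white: white tag plate, 24 x 52 x 8 mm, fixed in front of the other bin, where the white blank belongs; origin and axes as for the blue tag
- blue_blank_center (a point): bush blank: blue plastic cylinder, 28 mm diameter, 40 mm tall, about 35 g, standing upright on the bench at the start; the point is its centre, 20 mm above its underside
- white_blank_center (a point): bush blank: white plastic cylinder, 28 mm diameter, 40 mm tall, about 35 g, standing upright on the bench at the start; the point is its centre, 20 mm above its underside
- black_blank_center (a point): bush blank: black plastic cylinder, 28 mm diameter, 40 mm tall, about 35 g, standing upright on the bench at the start; the point is its centre, 20 mm above its underside. It is to be left where it stands
- board_edge_left (a point): front edge of the clamping board on the left part of the bench (20 to 55 mm tall, wing nuts on it); the bench in front of it, towards the robot, is free down to the bench's front edge at x = 0.36
- board_edge_right (a point): front edge of the clamping boards on the right part of the bench (20 to 70 mm tall); blanks stand close in front of it, keep the fingers off it
- elbow_white_mid (a point): bystander: white plastic pipe elbow lying on the bench, 59 x 59 mm, 42 mm tall, loose; its centre. It stands close (5 to 20 mm) to a blank, aside and on the robot's side of it
- elbow_black_mid (a point): bystander: black plastic pipe elbow lying on the bench, 61 x 61 mm, 46 mm tall, loose; its centre. It stands close (5 to 20 mm) to a blank, aside and on the robot's side of it
- tape_roll_mid (a point): bystander: cream roll of tape lying flat, 72 mm diameter, 26 mm tall, loose; its centre. It stands about 10 mm from a blank, aside and on the robot's side of it
Mind the look-alikes: they are no part of the job. Of the things that look like the part that bears white_blank_center, take the one that is farthest to the robot's right at the start.

How it is judged:
By the outcome, as a careful person would: the job done as asked, in the order asked, and still so for the second after the job is handed in, with the robot touching nothing.
It also fails if it takes over 72 s, if anything falls off the work surface, if the arm or the gripper's body presses on something with over 40 N, if the wrist force passes 120 N, or if a joint passes its speed limit or range.

## Working session

There is one attempt and no reset: what is moved stays moved. The work goes in short steps, Python scripts to look and compute and a tool call to move; the robot and the scene stay as the last step left them, time stands still between calls to the robot, and variables do not carry over. Pictures are saved under pics/ and viewed, and the job is handed in when it is done.

Besides the shell and the picture viewer there is one more tool, called after "Call:" by a JSON object that holds its "name" and its "arguments", one argument or row to a line. servo_tool: Moves the arm, as the interface text tells. Its arguments: {"type":"object","properties":{"rows":{"type":"array"},"newtons":{"type":"number"}},"required":["rows"]}

```bash
mkdir -p pics; ls; cat > h.py <<'E'
import numpy as np, cv2
from station import ctrl, cams, hand_in
def K(c): return np.array([[c['fx'],0,c['cx']],[0,c['fy'],c['cy']],[0,0,1.]])
def cam_pose(c):
    R=cv2.Rodrigues(np.array(c['rvec'],float))[0]; return R,np.array(c['tvec'],float).ravel()
def world(c,u,v,d=None,z=None):
    n=cv2.undistortPoints(np.array([[[u,v]]],float),K(c),np.array(c['dist_coeffs'],float))[0,0]
    R,t=cam_pose(c); ray=np.array([n[0],n[1],1.])
    if z is not None:
        o=-R.T@t; w=R.T@ray; return o+w*(z-o[2])/w[2]
    return R.T@(ray*d-t)
def proj(c,p):
    return cv2.projectPoints(np.array(p,float).reshape(-1,1,3),np.array(c['rvec'],float),np.array(c['tvec'],float),K(c),np.array(c['dist_coeffs'],float))[0].reshape(-1,2)
def save(c,n,crop=None,s=1.5):
    im=c['image']
    if crop: im=im[crop[1]:crop[3],crop[0]:crop[2]]
    cv2.imwrite('pics/'+n,cv2.resize(im[:,:,::-1],None,fx=s,fy=s,interpolation=cv2.INTER_CUBIC))
E
python3 - <<'E'
from h import *
for n in ['scene','top']:
    c=cams.camera(n); save(c,n+'0.png')
    R,t=cam_pose(c); print(n,'cam at',-R.T@t)
    for nm in ['sorter','mouth','hood_edge','axle','lever_knob','tag_blue','tag_white','blue_blank_center','white_blank_center','black_blank_center','board_edge_left','board_edge_right','elbow_white_mid','elbow_black_mid','tape_roll_mid']:
        for r in cams.place_of(c,nm)[:3]:
            u,v=r['at'][0]*512,r['at'][1]*384
            z={'mouth':.17,'hood_edge':.25,'axle':.078,'lever_knob':.155,'blue_blank_center':.02,'white_blank_center':.02,'black_blank_center':.02,'elbow_white_mid':.021,'elbow_black_mid':.023,'tape_roll_mid':.013}.get(nm,0)
            print(nm,round(r['p'],2),round(u),round(v),world(c,u,v,z=z).round(3))
print(ctrl.get_obs())
E
```

```text
pics
scene cam at [0.1162995  0.77802091 0.79046562]
sorter 0.79 220 216 [ 0.66 -0.04  0.  ]
sorter 0.35 253 276 [0.43  0.147 0.   ]
mouth 0.7 215 172 [ 0.68  -0.055  0.17 ]
hood_edge 0.73 215 153 [ 0.669 -0.042  0.25 ]
axle 0.61 226 198 [ 0.64  -0.053  0.078]
lever_knob 0.48 223 183 [ 0.636 -0.033  0.155]
tag_blue 0.45 216 219 [ 0.664 -0.019  0.   ]
tag_blue 0.22 253 275 [0.433 0.146 0.   ]
tag_white 0.53 222 210 [ 0.674 -0.077  0.   ]
blue_blank_center 0.53 316 182 [ 0.429 -0.385  0.02 ]
white_blank_center 0.52 232 284 [0.461 0.216 0.02 ]
white_blank_center 0.5 184 348 [0.465 0.432 0.02 ]
black_blank_center 0.38 300 200 [ 0.437 -0.24   0.02 ]
black_blank_center 0.38 324 181 [ 0.4   -0.408  0.02 ]
board_edge_left 0.93 200 290 [0.536 0.262 0.   ]
board_edge_right 0.92 303 179 [ 0.491 -0.411  0.   ]
board_edge_right 0.16 227 198 [ 0.694 -0.148  0.   ]
elbow_white_mid 0.63 254 277 [0.418 0.165 0.021]
elbow_black_mid 0.59 306 209 [ 0.4   -0.198  0.023]
tape_roll_mid 0.73 301 181 [ 0.483 -0.371  0.013]
tape_roll_mid 0.55 326 183 [ 0.393 -0.407  0.013]
tape_roll_mid 0.35 216 222 [0.647 0.
[... 1266 characters left out ...]
0.013]
tape_roll_mid 0.37 176 191 [0.537 0.295 0.013]
{'time_s': 1.6, 'qpos': array([ 1.21240727e+00,  2.99880472e-01,  1.52102388e+00,  8.46050535e-06,
        1.32071695e+00, -6.66340093e-02]), 'joint_vel': array([ 0.00088313,  0.00026952,  0.00084624, -0.00026943,  0.00076537,
        0.00073483]), 'tau': array([ 2.03870436e-04, -5.31656134e+01, -3.52915764e+01,  7.09223910e-02,
        2.12368090e-02,  2.80982994e-05]), 'ee_pos': array([0.15820863, 0.52672924, 0.20544618]), 'eef_rot': array([-3.14156461e+00, -1.00869549e-05,  2.84983551e+00]), 'force': array([0.35080609, 0.23928434, 0.43833478]), 'moment': array([-0.05895282,  0.0081743 ,  0.02275205]), 'grip_width': 0.09384005173538594}
```

View pics/scene0.png

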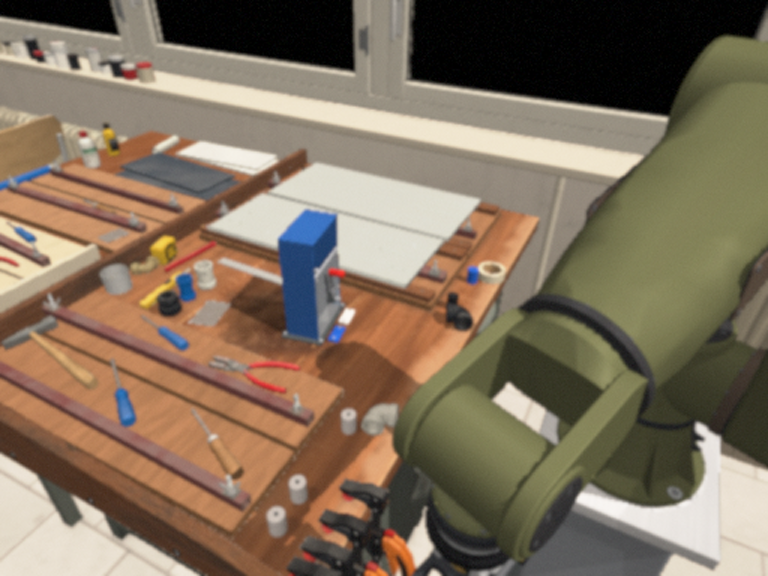

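View pics/top0.png

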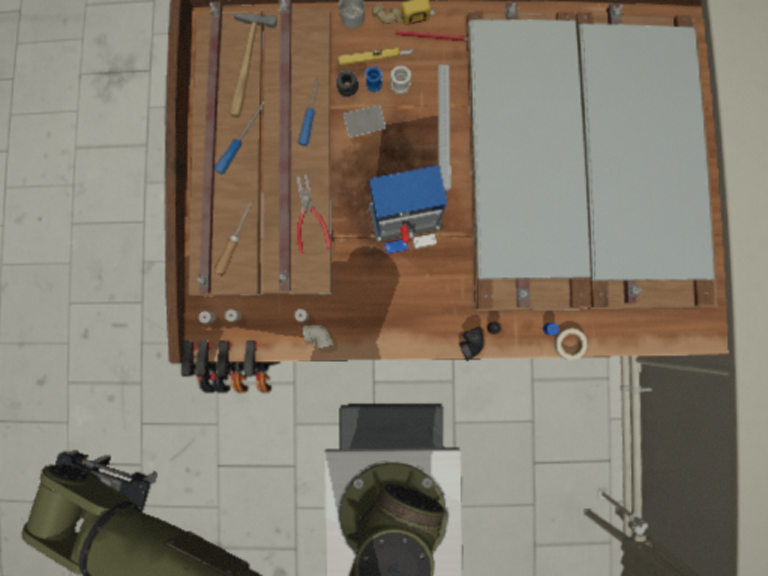

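```bash
python3 - <<'E'
from h import *
c=cams.camera('top'); save(c,'top1.png',(230,110,310,190),7)
c2=cams.camera('scene'); save(c2,'scene1.png',(180,130,340,240),5)
save(c,'top2.png',(120,180,400,260),2.8)
# boards
E
```

```text
(no output)
```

View crops.

The top picture shows the sorter in the middle (px ~270,140 native). The tags are blue on the left (~264,163) and white on the right (~283,160). There are three white blanks on the left, and the rightmost is at (200,210) beside the white elbow. The blue blank is at (367,219), next to the tape roll.

View pics/top1.png

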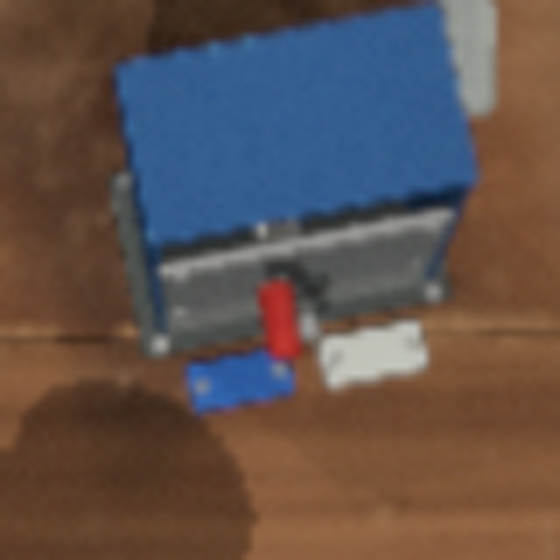

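View pics/scene1.png

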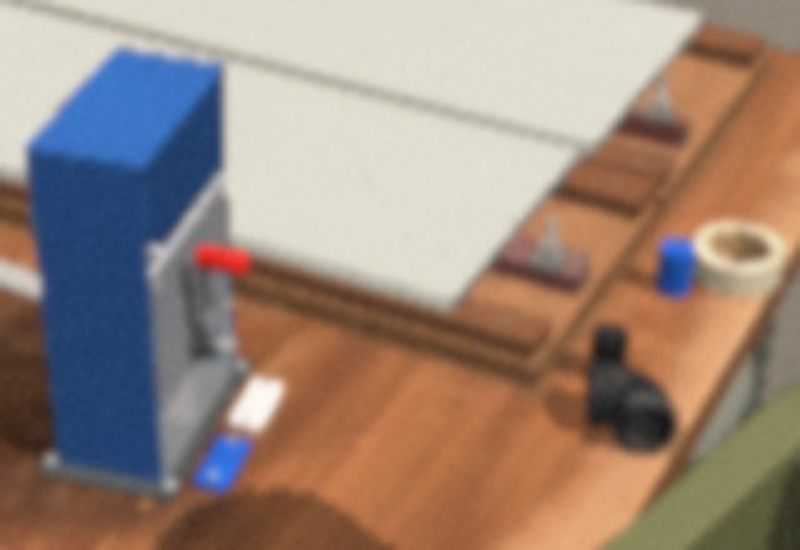

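View pics/top2.png

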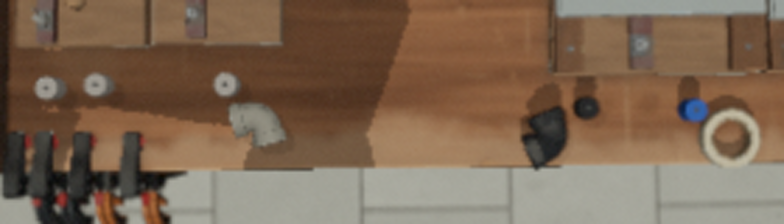

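```bash
cat > m1.py <<'E'
from h import *
c=cams.camera('top'); s=cams.camera('scene')
def W(cc,u,v,z): return world(cc,u,v,z=z)
f=lambda x,y:(230+(x+.5)/7-.5,110+(y+.5)/7-.5)
for nm,x,y,z in [('roofBL',118,65,.254),('roofBR',440,5,.254),('roofFR',475,188,.254),('roofFL',150,247,.254),('lipL',163,270,.17),('lipR',457,208,.17),('boltL',160,345,.006),('boltR',432,292,.006),
  ('tagb1',187,367,.008),('tagb2',290,352,.008),('tagb3',295,392,.008),('tagb4',200,413,.008),('tagw1',320,340,.008),('tagw2',422,322,.008),('tagw3',428,368,.008),('tagw4',330,388,.008),('knobtip',284,350,.157),('knobroot',274,283,.157)]:
    print(nm,W(c,*f(x,y),z).round(4))
hsv=cv2.cvtColor(c['image'],cv2.COLOR_RGB2HSV)
def blob(cc,box,fn,z,nm):
    x0,y0,x1,y1=box; m=fn(cv2.cvtColor(cc['image'],cv2.COLOR_RGB2HSV).astype(int)[y0:y1,x0:x1])
    v,u=np.nonzero(m); print(nm,len(u),u.mean()+x0,v.mean()+y0,W(cc,u.mean()+x0,v.mean()+y0,z).round(4), 'bbox',u.min()+x0,u.max()+x0,v.min()+y0,v.max()+y0)
blob(c,(355,208,380,228),lambda h:(h[...,0]>100)&(h[...,0]<130)&(h[...,1]>150),.03,'blue')
blob(c,(192,200,208,216),lambda h:(h[...,1]<90)&(h[...,2]>95),.03,'white')
blob(c,(322,210,338,226),lambda h:(h[...,2]<60),.03,'black')
blob(c,(260,140,280,170),lambda h:((h[...,0]<8)|(h[...,0]>172))&(h[...,1]>180)&(h[...,2]>90),.157,'knob')
blob(s,(215,160,245,195),lambda h:((h[...,0]<8)|(h[...,0]>172))&(h[...,1]>180)&(h[...,2]>90),.157,'knobS')
blob(s,(308,172,322,195),lambda h:(h[...,0]>100)&(h[...,0]<130)&(h[...,1]>150),.02,'blueS')
# depth at things
for (u,v) in [(200,209),(367,219),(330,218),(270,145),(181,210),(212,227)]:
    print(u,v,world(c,u,v,d=c['depth'][v,u]).round(3))
save(c,'t3.png',(185,195,235,240),12); save(c,'t4.png',(305,205,400,245),8)
save(s,'s3.png',(215,265,275,300),12)
E
python3 m1.py
```

```text
roofBL [0.7267 0.0377 0.254 ]
roofBR [ 0.7508 -0.0971  0.254 ]
roofFR [ 0.6729 -0.11    0.254 ]
roofFL [0.6495 0.025  0.254 ]
lipL [0.6554 0.021  0.17  ]
lipR [ 0.682  -0.1104  0.17  ]
boltL [0.6476 0.0254 0.006 ]
boltR [ 0.6732 -0.1126  0.006 ]
tagb1 [0.6359 0.0118 0.008 ]
tagb2 [ 0.643  -0.0402  0.008 ]
tagb3 [ 0.6226 -0.0424  0.008 ]
tagb4 [0.6125 0.0055 0.008 ]
tagw1 [ 0.6489 -0.0554  0.008 ]
tagw2 [ 0.6576 -0.1071  0.008 ]
tagw3 [ 0.6341 -0.1097  0.008 ]
tagw4 [ 0.6244 -0.0601  0.008 ]
knobtip [ 0.6209 -0.0327  0.157 ]
knobroot [ 0.6513 -0.0286  0.157 ]
blue 50 367.12 218.92 [ 0.4308 -0.3691  0.03  ] bbox 363 371 216 222
white 65 200.01538461538462 209.72307692307692 [0.4691 0.2075 0.03  ] bbox 196 204 206 214
black 50 328.68 217.92 [ 0.4361 -0.2354  0.03  ] bbox 325 333 215 221
knob 37 269.6216216216216 155.56756756756758 [ 0.6336 -0.0313  0.157 ] bbox 268 272 151 160
knobS 31 224.5483870967742 181.67741935483872 [ 0.633  -0.0363  0.157 ] bbox 220 229 180 184
blueS 42 314.85714285714283 182.92857142857142 [ 0.4286 -0.3747  0.02  ] bbox 313 317 179 187
200 209 [0.471 0.206 0.039]
367 219 [ 0.431 -0.366  0.04 ]
330 218 [ 0.436 -0.237  0.044]
270 145 [ 0.663 -0.032  0.177]
181 210 [0.469 0.279 0.003]
212 227 [0.409 0.165 0.037]
```

```bash
cat > fit.py <<'E'
from h import *
f=lambda x,y:(230+(x+.5)/7-.5,110+(y+.5)/7-.5)
c=cams.camera('top')
obs=[((118,65),(.072,.070,.254)),((440,5),(.072,-.070,.254)),((475,188),(-.006,-.070,.254)),((150,247),(-.006,.070,.254)),
((187,367),(-.022,.060,.008)),((290,352),(-.022,.008,.008)),((295,392),(-.046,.008,.008)),((200,413),(-.046,.060,.008)),
((320,340),(-.022,-.008,.008)),((422,322),(-.022,-.060,.008)),((428,368),(-.046,-.060,.008)),((330,388),(-.046,-.008,.008))]
from scipy.optimize import least_squares
P=np.array([o[1] for o in obs]); U=np.array([f(*o[0]) for o in obs])
def W(q): 
    C,S=np.cos(q[2]),np.sin(q[2]); return np.c_[q[0]+C*P[:,0]-S*P[:,1],q[1]+S*P[:,0]+C*P[:,1],P[:,2]]
r=least_squares(lambda q:(proj(c,W(q))-U).ravel(),[.668,-.043,.18],loss='soft_l1')
print(r.x,np.abs(r.fun).max()); print((proj(c,W(r.x))-U).round(1).tolist())
E
python3 fit.py
```

```text
[ 0.66802393 -0.04299509  0.18181087] 0.9916854506957975
[[-0.4, 0.2], [0.6, -0.2], [1.0, -0.7], [0.1, -0.0], [-0.1, 0.1], [-0.3, -0.5], [0.3, 0.4], [-0.6, 0.2], [-0.2, 0.3], [-0.3, 0.1], [0.2, 0.1], [-0.3, 0.1]]
```

View pics/t3.png

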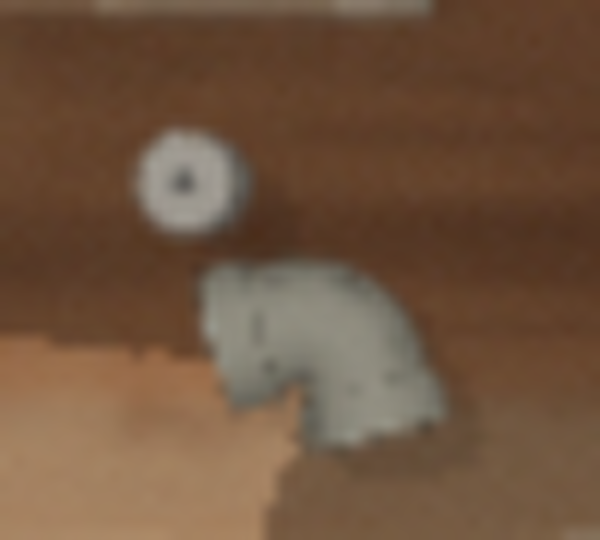

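View pics/t4.png

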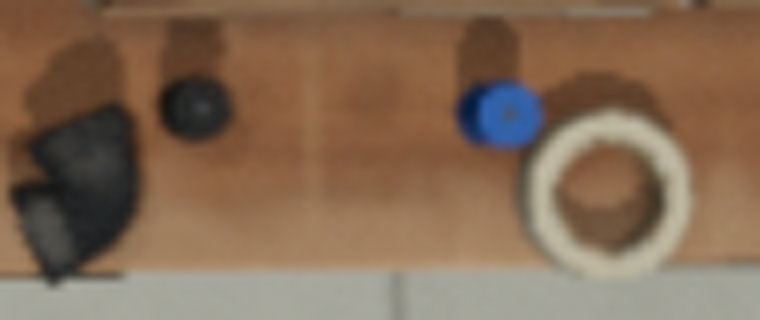

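```bash
cat >> h.py <<'E'
from scipy.spatial.transform import Rotation as Ro
O=np.array([.668,-.043,0]); YAW=.182
RB=Ro.from_euler('z',YAW)
def box(p): return O+RB.apply(p)
def tool(az,tilt):  # tool y at azimuth az (deg), tilt (deg) into direction az+90
    y=np.array([np.cos(np.radians(az)),np.sin(np.radians(az)),0]); f=np.array([-y[1],y[0],0])
    t=np.radians(tilt); z=f*np.sin(t)-np.array([0,0,np.cos(t)]); x=np.cross(y,z)
    return Ro.from_matrix(np.c_[x,y,z])
BAZ=np.degrees(YAW)-90
def delta(p,R):
    o=ctrl.get_obs(); Rc=Ro.from_euler('xyz',o['eef_rot'])
    d=(np.array(p)-o['ee_pos']); rv=(R*Rc.inv()).as_rotvec()
    n=int(np.ceil(max(np.linalg.norm(d)/.0417,np.degrees(np.linalg.norm(rv))/7.16)))
    print('t',round(o['time_s'],2),'pos',o['ee_pos'].round(4),'F',np.round(o['force'],1),'w',round(o['grip_width'],4),'q',o['qpos'].round(2)); print('  tgt',np.round(p,4),'d',d.round(4),'rv',rv.round(3),'rows',n)
E
python3 - <<'E'
from h import *
c=cams.camera('top')
for nm,u,v,s in [('white',185+185/12-.5,195+182/12-.5,0),('blue',305+505/8-.5,205+113/8-.5,0),('boardR',305+260/8,205+12/8,0),('boardR2',305+640/8,205+12/8,0)]:
    print(nm,world(c,u,v,z=.04).round(4))
delta([.45,.15,.30],tool(BAZ,30))
delta(box([-.028,.062,.130]),tool(BAZ,30))
E
```

```text
white [0.469  0.2063 0.04  ]
blue [ 0.4318 -0.368   0.04  ]
boardR [ 0.4747 -0.2649  0.04  ]
boardR2 [ 0.4726 -0.43    0.04  ]
t 1.9 pos [0.1582 0.5267 0.2055] F [-0.6 -0.7 -0.3] w 0.0941 q [ 1.21  0.3   1.52  0.    1.32 -0.07]
  tgt [0.45 0.15 0.3 ] d [ 0.2918 -0.3767  0.0945] rv [ 0.712 -0.039 -2.588] rows 22
t 1.9 pos [0.1582 0.5267 0.2055] F [-0.6 -0.7 -0.3] w 0.0941 q [ 1.21  0.3   1.52  0.    1.32 -0.07]
  tgt [0.6292 0.0129 0.13  ] d [ 0.471  -0.5138 -0.0755] rv [ 0.712 -0.039 -2.588] rows 22
```

Call:
{"name": "servo_tool", "arguments": {
  "rows": [
    [0.02,-0.02,0.03,0.03,0,-0.11,0.5],
    [0.04,-0.05,0.06,0.06,0,-0.22,0],
    [0.07,-0.08,0.09,0.09,-0.01,-0.33,-0.5],
    [0.09,-0.11,0.095,0.12,-0.01,-0.44,-1],
    [0.12,-0.14,0.095,0.15,-0.01,-0.55,-1],
    [0.14,-0.17,0.095,0.18,-0.01,-0.66,-1],
    [0.16,-0.2,0.095,0.21,-0.01,-0.77,-1],
    [0.18,-0.23,0.095,0.24,-0.01,-0.88,-1]
  ],
  "newtons": 15
}}

```text
time_s: 2.57
ee_pos: [0.339, 0.2948, 0.3007]
eef_rot: [2.96, -0.149, 1.974]
force: [0.4, 1.3, -0.6]
grip_width: 0.0443
```

```bash
python3 - <<'E'
from h import *
delta([.5,.10,.28],tool(BAZ,30))
E
```

```text
t 2.57 pos [0.339  0.2948 0.3007] F [ 0.4  1.3 -0.6] w 0.0443 q [ 0.56 -0.13  1.78  0.12  1.28  0.15]
  tgt [0.5  0.1  0.28] d [ 0.161  -0.1948 -0.0207] rv [ 0.466 -0.028 -1.703] rows 15
```

Call:
{"name": "servo_tool", "arguments": {
  "rows": [
    [0.02,-0.02,0,0.03,0,-0.11,-1],
    [0.03,-0.04,0,0.06,0,-0.22,-1],
    [0.05,-0.06,0,0.09,0,-0.33,-1],
    [0.07,-0.08,0,0.12,-0.01,-0.44,-1],
    [0.08,-0.1,0,0.15,-0.01,-0.55,-1],
    [0.1,-0.12,0,0.18,-0.01,-0.66,-1],
    [0.11,-0.14,0,0.21,-0.01,-0.77,-1],
    [0.12,-0.15,0,0.24,-0.01,-0.88,-1]
  ]
}}

```text
time_s: 3.23
ee_pos: [0.4597, 0.1429, 0.3008]
eef_rot: [2.96, -0.383, 1.083]
force: [0.4, -0.2, 0.5]
grip_width: -0.0
```

```bash
python3 - <<'E'
from h import *
delta([.55,.06,.22],tool(BAZ,30))
E
```

```text
t 3.23 pos [0.4597 0.1429 0.3008] F [ 0.4 -0.2  0.5] w -0.0 q [ 0.11 -0.15  1.84  0.23  1.09  0.57]
  tgt [0.55 0.06 0.22] d [ 0.0903 -0.0829 -0.0808] rv [ 0.221 -0.017 -0.817] rows 7
```

Call:
{"name": "servo_tool", "arguments": {
  "rows": [
    [0.01,-0.01,-0.01,0.03,0,-0.11,-1],
    [0.02,-0.02,-0.02,0.06,0,-0.22,-1],
    [0.03,-0.03,-0.03,0.09,0,-0.33,-1],
    [0.04,-0.04,-0.04,0.12,-0.01,-0.44,-1],
    [0.06,-0.05,-0.05,0.15,-0.01,-0.55,-1],
    [0.07,-0.06,-0.06,0.18,-0.01,-0.66,-1],
    [0.08,-0.07,-0.07,0.21,-0.015,-0.77,-1],
    [0.09,-0.08,-0.08,0.221,-0.017,-0.817,-1]
  ]
}}

```text
time_s: 3.9
ee_pos: [0.55, 0.0625, 0.2203]
eef_rot: [-3.14, -0.524, 0.175]
force: [0.7, -0.3, 1.5]
grip_width: 0.0005
```

```bash
python3 - <<'E'
from h import *
delta(box([-.028,.062,.130]),tool(BAZ,30))
delta(box([-.028,-.036,.130]),tool(BAZ,30))
E
```

```text
t 3.9 pos [0.55   0.0625 0.2203] F [ 0.7 -0.3  1.5] w 0.0005 q [0.   0.02 1.89 0.13 0.71 1.32]
  tgt [0.6292 0.0129 0.13  ] d [ 0.0792 -0.0496 -0.0903] rv [-0.002  0.     0.006] rows 4
t 3.9 pos [0.55   0.0625 0.2203] F [ 0.7 -0.3  1.5] w 0.0005 q [0.   0.02 1.89 0.13 0.71 1.32]
  tgt [ 0.647  -0.0835  0.13  ] d [ 0.097  -0.146  -0.0903] rv [-0.002  0.     0.006] rows 5
```

Call:
{"name": "servo_tool", "arguments": {
  "rows": [
    [0.01,0.0,-0.03,0,0,0,-1],
    [0.02,0.0,-0.06,0,0,0,-1],
    [0.03,-0.0,-0.09,0,0,0,-1],
    [0.05,-0.01,-0.09,0,0,0,-1],
    [0.07,-0.03,-0.09,0,0,0,-1],
    [0.079,-0.05,-0.09,0,0,0,-1],
    [0.079,-0.05,-0.09,0,0,0,-1],
    [0.079,-0.05,-0.09,0,0,0,-1]
  ]
}}

```text
time_s: 4.57
ee_pos: [0.629, 0.0119, 0.1299]
eef_rot: [-3.14, -0.523, 0.174]
force: [0.5, 0.4, -0.5]
grip_width: 0.0001
```

```bash
python3 - <<'E'
from h import *
delta(box([-.028,-.036,.130]),tool(BAZ,30))
s=cams.camera('scene'); save(s,'p1.png',(170,110,300,230),5)
E
```

```text
t 4.57 pos [0.629  0.0119 0.1299] F [ 0.5  0.4 -0.5] w 0.0001 q [-0.1   0.31  1.79  0.26  0.55  1.11]
  tgt [ 0.647  -0.0835  0.13  ] d [ 0.018  -0.0953  0.0001] rv [-0.002 -0.     0.007] rows 3
```

View pics/p1.png

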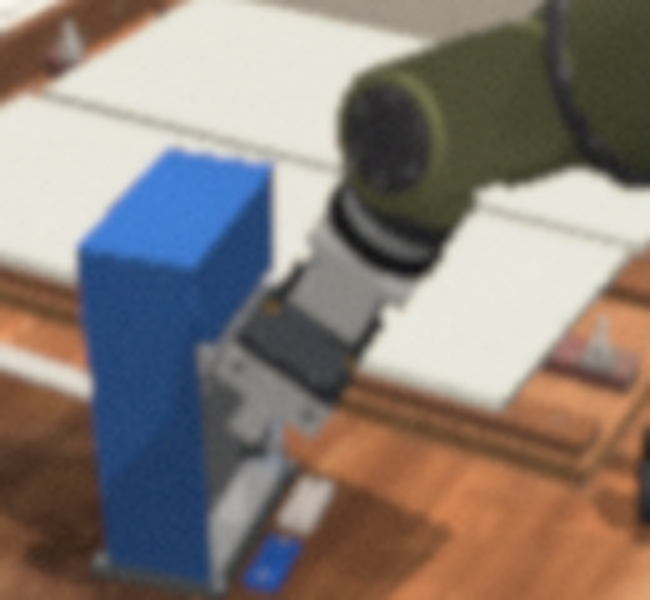

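The gripper is left of the knob, in front of the box and clear of the hood. Now I push to the right.

Call:
{"name": "servo_tool", "arguments": {
  "rows": [
    [0.003,-0.015,0,0,0,0,-1],
    [0.006,-0.03,0,0,0,0,-1],
    [0.008,-0.045,0,0,0,0,-1],
    [0.011,-0.06,0,0,0,0,-1],
    [0.014,-0.075,0,0,0,0,-1],
    [0.016,-0.085,0,0,0,0,-1],
    [0.017,-0.09,0,0,0,0,-1],
    [0.017,-0.09,0,0,0,0,-1]
  ]
}}

```text
time_s: 5.28
ee_pos: [0.6455, -0.0776, 0.13]
eef_rot: [-3.14, -0.523, 0.174]
force: [-0.3, -0.1, 0.4]
grip_width: 0.0003
```

```bash
python3 - <<'E'
from h import *
delta(box([-.028,-.036,.130]),tool(BAZ,30))
s=cams.camera('top'); save(s,'p2.png',(220,110,320,190),6)
E
```

```text
t 5.28 pos [ 0.6455 -0.0776  0.13  ] F [-0.3 -0.1  0.4] w 0.0003 q [-0.27  0.36  1.72  0.38  0.62  0.87]
  tgt [ 0.647  -0.0835  0.13  ] d [ 0.0014 -0.0059 -0.    ] rv [-0.002 -0.     0.007] rows 1
```

View pics/p2.png

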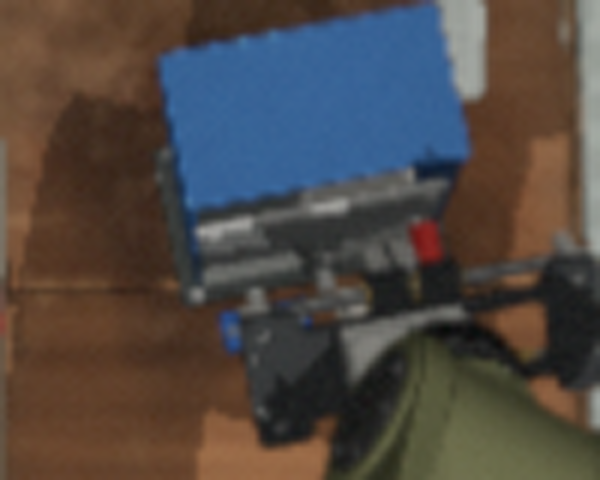

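The knob (red, crop 428,240) has moved right with the fingers. There is no stop force yet, so I press on in small steps.

Call:
{"name": "servo_tool", "arguments": {
  "rows": [
    [0.001,-0.003,0,0,0,0,-1],
    [0.001,-0.006,0,0,0,0,-1],
    [0.001,-0.007,0,0,0,0,-1],
    [0.002,-0.008,0,0,0,0,-1],
    [0.002,-0.009,0,0,0,0,-1],
    [0.002,-0.01,0,0,0,0,-1],
    [0.002,-0.01,0,0,0,0,-1],
    [0.002,-0.01,0,0,0,0,-1]
  ]
}}

```text
time_s: 6.0
ee_pos: [0.6466, -0.0824, 0.1299]
eef_rot: [-3.133, -0.521, 0.176]
force: [-8.1, 29.9, 8.2]
grip_width: 0.0008
```

The stop is reached (30 N reaction). I back off and move up and away, towards the blue blank.

Call:
{"name": "servo_tool", "arguments": {
  "rows": [
    [-0.002,0.012,0,0,0,0,-1],
    [-0.01,0.014,0.01,0,0,0,-1],
    [-0.04,0.01,0.03,0,0,0,-1],
    [-0.08,0,0.05,0,0,0,-1],
    [-0.12,-0.02,0.08,0,0,0,-1],
    [-0.15,-0.05,0.1,0,0,0,-0.5],
    [-0.17,-0.08,0.12,0,0,0,-0.1],
    [-0.18,-0.11,0.12,0,0,0,-0.1]
  ]
}}

```text
time_s: 6.67
ee_pos: [0.4688, -0.1856, 0.2519]
eef_rot: [-3.137, -0.525, 0.18]
force: [1.1, -0.2, 0.2]
grip_width: 0.017
```

```bash
python3 - <<'E'
from h import *
delta([.432,-.368,.10],tool(-50,0))
s=cams.camera('top'); save(s,'p3.png',(220,110,320,190),6)
s=cams.camera('scene'); save(s,'p3s.png',(170,110,300,230),5)
E
```

```text
t 6.67 pos [ 0.4688 -0.1856  0.2519] F [ 1.1 -0.2  0.2] w 0.017 q [-0.65 -0.06  1.9   0.47  0.99  0.54]
  tgt [ 0.432 -0.368  0.1  ] d [-0.0368 -0.1824 -0.1519] rv [-0.23   0.478  0.505] rows 6
```

View pics/p3.png

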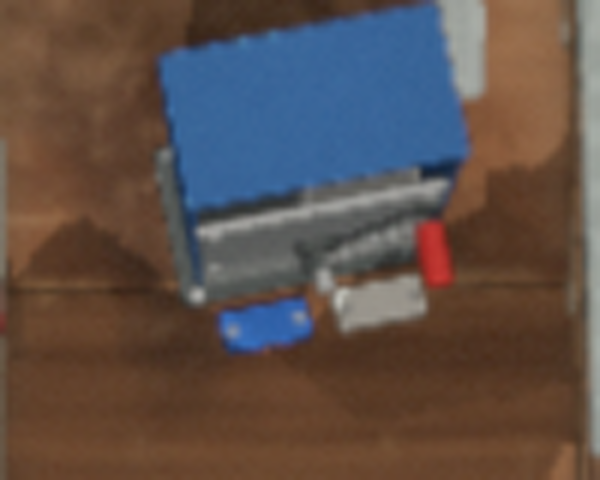

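View pics/p3s.png

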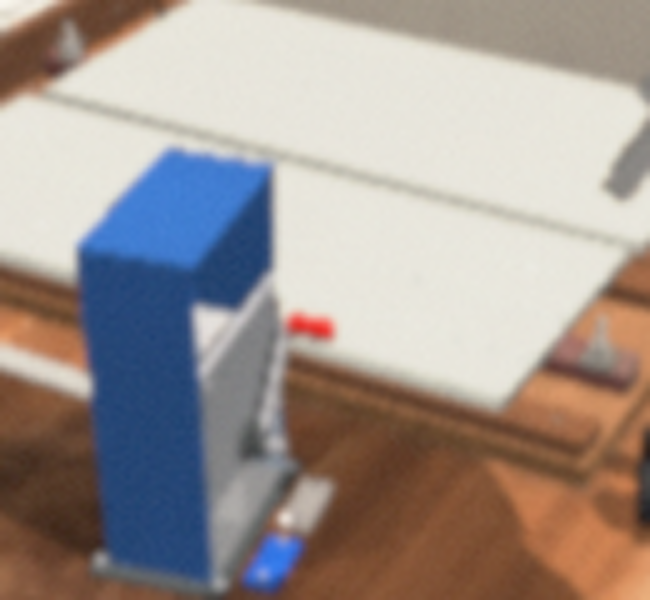

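The lever leans fully right, with the knob over the far end of the white tag. On to the blue blank.

Call:
{"name": "servo_tool", "arguments": {
  "rows": [
    [-0.01,-0.03,0,-0.03,0.06,0.06,-0.1],
    [-0.02,-0.06,0,-0.07,0.14,0.14,-0.1],
    [-0.03,-0.09,-0.01,-0.1,0.21,0.22,-0.1],
    [-0.037,-0.12,-0.03,-0.14,0.28,0.3,-0.1],
    [-0.037,-0.15,-0.06,-0.18,0.36,0.38,-0.1],
    [-0.037,-0.182,-0.09,-0.21,0.43,0.46,-0.1],
    [-0.037,-0.182,-0.12,-0.23,0.478,0.505,-0.1],
    [-0.037,-0.182,-0.15,-0.23,0.478,0.505,-0.1]
  ]
}}

```text
time_s: 7.43
ee_pos: [0.4323, -0.3724, 0.0983]
eef_rot: [3.138, 0.004, 0.696]
force: [1.1, -0.4, -0.5]
grip_width: 0.0425
```

```bash
python3 - <<'E'
from h import *
delta([.432,-.368,.007],tool(-50,0))
s=cams.camera('top'); save(s,'p4.png',(320,180,410,250),7)
s=cams.camera('scene'); save(s,'p4s.png',(250,120,370,230),6)
E
```

```text
t 7.43 pos [ 0.4323 -0.3724  0.0983] F [ 1.1 -0.4 -0.5] w 0.0425 q [-0.77  0.45  1.58 -0.01  1.11  0.1 ]
  tgt [ 0.432 -0.368  0.007] d [-0.0003  0.0044 -0.0913] rv [ 0.005 -0.001  0.002] rows 3
```

View pics/p4.png

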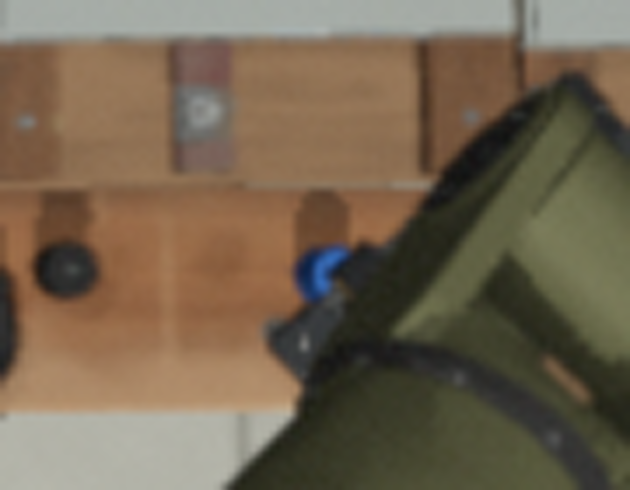

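View pics/p4s.png

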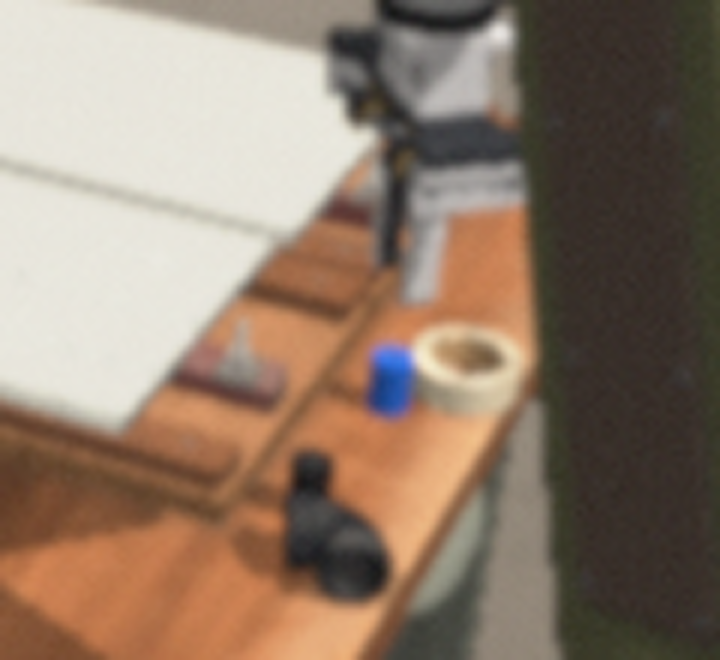

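The open fingers are above the blue blank, and the tape is clear to its right. I descend.

Call:
{"name": "servo_tool", "arguments": {
  "rows": [
    [-0.001,0.003,-0.02,0,0,0,-0.1],
    [-0.001,0.003,-0.045,0,0,0,-0.1],
    [-0.001,0.003,-0.07,0,0,0,-0.1],
    [-0.001,0.003,-0.091,0,0,0,-0.1],
    [-0.001,0.003,-0.091,0,0,0,-0.1],
    [-0.001,0.003,-0.091,0,0,0,-0.6],
    [-0.001,0.003,-0.091,0,0,0,-1],
    [-0.001,0.003,-0.091,0,0,0,-1]
  ],
  "newtons": 12
}}

```text
time_s: 8.2
ee_pos: [0.4303, -0.3677, 0.0072]
eef_rot: [-3.141, 0.001, 0.693]
force: [0.6, 0.7, 6.8]
grip_width: 0.0276
```

Call:
{"name": "servo_tool", "arguments": {
  "rows": [
    [0,0,0,0,0,0,-1],
    [0,0,0,0,0,0,-1],
    [0,0,0,0,0,0,-1],
    [0,0,0,0,0,0,-1],
    [0,0,0.01,0,0,0,-1],
    [0,0,0.04,0,0,0,-1],
    [0,0,0.08,0,0,0,-1],
    [0,0,0.12,0,0,0,-1]
  ],
  "newtons": 12
}}

```text
time_s: 8.87
ee_pos: [0.4298, -0.3673, 0.1289]
eef_rot: [-3.14, 0.001, 0.693]
force: [-0.3, -1.5, -0.7]
grip_width: 0.0278
```

```bash
cat >> h.py <<'E'
def tcpC(C,tilt,off=.006): # box-frame TCP from wanted blank centre; grasp 'off' above centre, TCP 19 mm beyond grasp
    t=np.radians(tilt); a=np.array([np.sin(t),0,-np.cos(t)]); return box(np.array(C)+a*(.019-off))
E
python3 - <<'E'
from h import *
s=cams.camera('scene'); save(s,'p5s.png',(230,60,370,220),4)
for C in [(-.062,.012,.276),(.028,.012,.186)]: delta(tcpC(C,45),tool(BAZ,45))
E
```

```text
t 8.92 pos [ 0.4323 -0.3696  0.1377] F [ 1.2 -0.6  7.6] w 0.0277 q [-0.77  0.4   1.55 -0.    1.18  0.11]
  tgt [ 0.6139 -0.0408  0.2668] d [0.1816 0.3288 0.1291] rv [ 0.345 -0.715 -0.48 ] rows 10
t 8.92 pos [ 0.4323 -0.3696  0.1377] F [ 1.2 -0.6  7.6] w 0.0277 q [-0.77  0.4   1.55 -0.    1.18  0.11]
  tgt [ 0.7024 -0.0245  0.1768] d [0.2701 0.3451 0.0391] rv [ 0.345 -0.715 -0.48 ] rows 11
```

View pics/p5s.png

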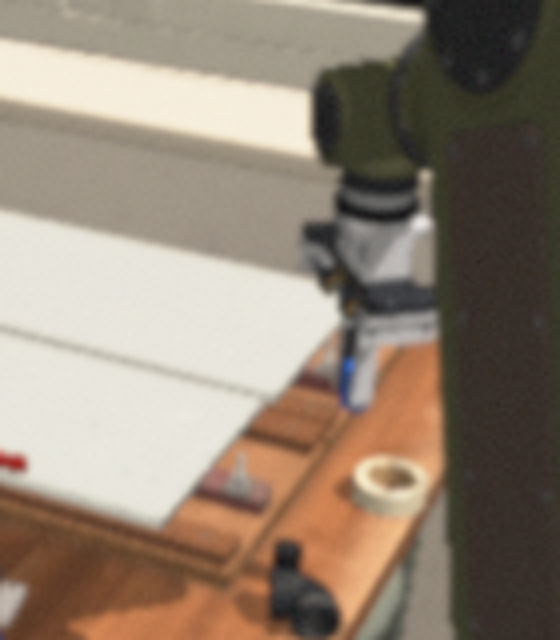

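The blue blank is gripped (27.7 mm) and lifted; the tape is undisturbed.

Call:
{"name": "servo_tool", "arguments": {
  "rows": [
    [0.0,0.03,0.03,0.03,-0.07,-0.05,-1],
    [0.01,0.06,0.06,0.07,-0.14,-0.1,-1],
    [0.02,0.09,0.09,0.1,-0.22,-0.15,-1],
    [0.04,0.12,0.12,0.14,-0.29,-0.19,-1],
    [0.06,0.15,0.13,0.17,-0.36,-0.24,-1],
    [0.08,0.18,0.13,0.21,-0.43,-0.29,-1],
    [0.1,0.21,0.13,0.24,-0.5,-0.34,-1],
    [0.12,0.24,0.13,0.28,-0.57,-0.38,-1]
  ]
}}

```text
time_s: 9.58
ee_pos: [0.553, -0.1278, 0.2694]
eef_rot: [3.103, -0.636, 0.307]
force: [1.6, 0.0, -1.0]
grip_width: 0.0277
```

```bash
python3 - <<'E'
from h import *
for C in [(-.062,.012,.276),(.028,.012,.186)]: delta(tcpC(C,45),tool(BAZ,45))
E
```

```text
t 9.58 pos [ 0.553  -0.1278  0.2694] F [ 1.6  0.  -1. ] w 0.0277 q [-0.48  0.02  1.82  0.54  0.87  0.53]
  tgt [ 0.6139 -0.0408  0.2668] d [ 0.0609  0.0871 -0.0026] rv [ 0.065 -0.138 -0.099] rows 3
t 9.58 pos [ 0.553  -0.1278  0.2694] F [ 1.6  0.  -1. ] w 0.0277 q [-0.48  0.02  1.82  0.54  0.87  0.53]
  tgt [ 0.7024 -0.0245  0.1768] d [ 0.1494  0.1034 -0.0926] rv [ 0.065 -0.138 -0.099] rows 5
```

Call:
{"name": "servo_tool", "arguments": {
  "rows": [
    [0.01,0.02,0,0.02,-0.05,-0.03,-1],
    [0.02,0.04,0,0.04,-0.1,-0.07,-1],
    [0.04,0.06,0,0.065,-0.138,-0.099,-1],
    [0.05,0.08,-0.002,0.065,-0.138,-0.099,-1],
    [0.061,0.087,-0.003,0.065,-0.138,-0.099,-1],
    [0.061,0.087,-0.003,0.065,-0.138,-0.099,-1],
    [0.061,0.087,-0.003,0.065,-0.138,-0.099,-1],
    [0.061,0.087,-0.003,0.065,-0.138,-0.099,-1]
  ]
}}

```text
time_s: 10.25
ee_pos: [0.6136, -0.0412, 0.2666]
eef_rot: [3.142, -0.785, 0.182]
force: [-0.6, -0.6, -0.2]
grip_width: 0.0277
```

```bash
python3 - <<'E'
from h import *
for C in [(.028,.012,.186)]: delta(tcpC(C,45),tool(BAZ,45))
s=cams.camera('scene'); save(s,'p6s.png',(170,80,300,220),4.5)
s=cams.camera('top'); save(s,'p6.png',(220,90,340,200),5)
E
```

```text
t 10.25 pos [ 0.6136 -0.0412  0.2666] F [-0.6 -0.6 -0.2] w 0.0277 q [-0.26  0.05  1.86  0.59  0.58  0.74]
  tgt [ 0.7024 -0.0245  0.1768] d [ 0.0888  0.0168 -0.0898] rv [ 0. -0.  0.] rows 4
```

View pics/p6s.png

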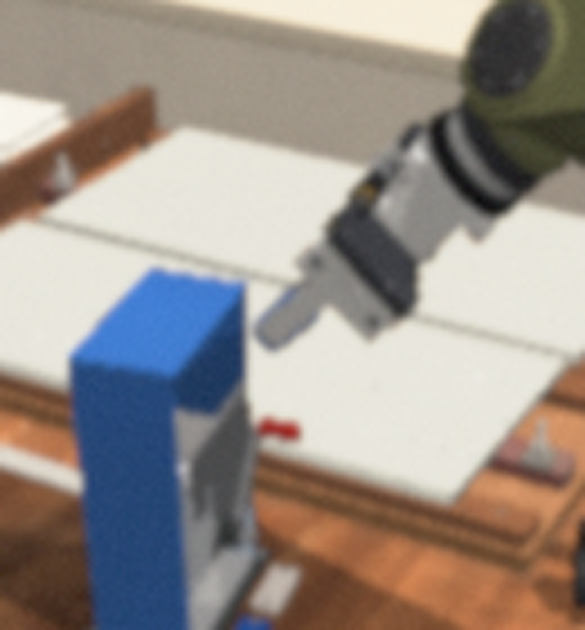

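View pics/p6.png

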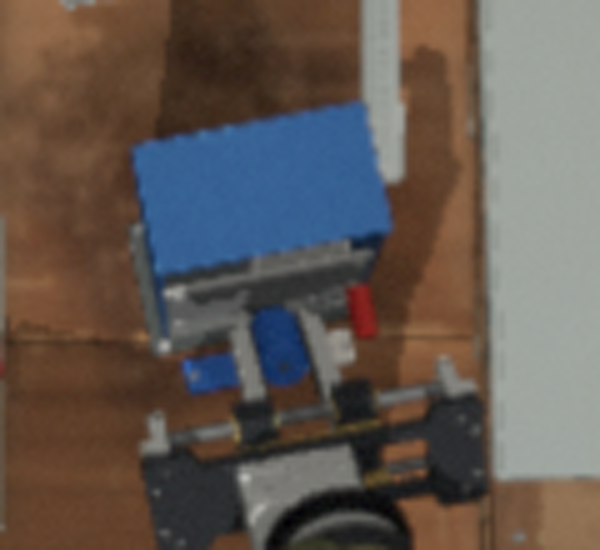

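The blank is in front of the mouth, aligned with the box and tilted 45°, with the lever still fully right. I insert.

Call:
{"name": "servo_tool", "arguments": {
  "rows": [
    [0.012,0.002,-0.012,0,0,0,-1],
    [0.03,0.005,-0.03,0,0,0,-1],
    [0.045,0.008,-0.045,0,0,0,-1],
    [0.06,0.011,-0.06,0,0,0,-1],
    [0.075,0.014,-0.075,0,0,0,-1],
    [0.089,0.017,-0.09,0,0,0,-1],
    [0.089,0.017,-0.09,0,0,0,-1],
    [0.089,0.017,-0.09,0,0,0,-1]
  ]
}}

```text
time_s: 11.02
ee_pos: [0.7022, -0.025, 0.176]
eef_rot: [-3.141, -0.784, 0.18]
force: [0.3, -0.1, 0.1]
grip_width: 0.0275
```

```bash
python3 - <<'E'
from h import *
delta(tcpC((.028,.012,.186),45),tool(BAZ,45))
s=cams.camera('scene'); save(s,'p7s.png',(170,80,300,220),4.5)
E
```

```text
t 11.02 pos [ 0.7022 -0.025   0.176 ] F [ 0.3 -0.1  0.1] w 0.0275 q [-0.19  0.35  1.73  0.7   0.4   0.65]
  tgt [ 0.7024 -0.0245  0.1768] d [0.0002 0.0006 0.0008] rv [-0.    -0.002  0.001] rows 1
```

View pics/p7s.png

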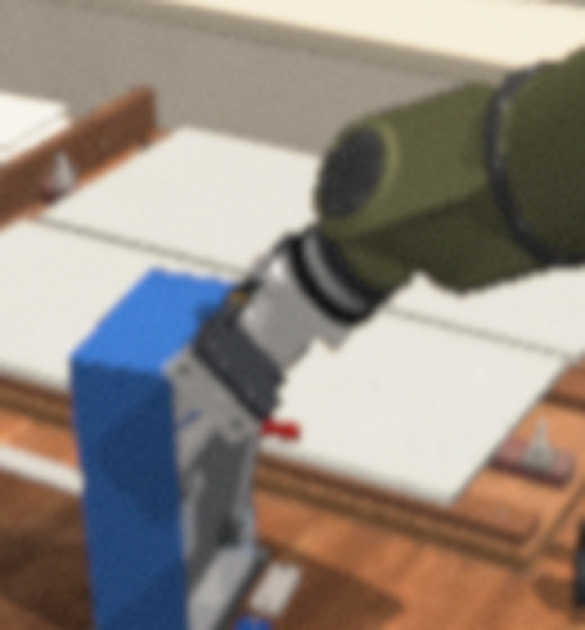

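It is inside with no contact force. I release and withdraw.

Call:
{"name": "servo_tool", "arguments": {
  "rows": [
    [0,0,0,0,0,0,0],
    [0,0,0,0,0,0,0],
    [0,0,0,0,0,0,0],
    [0,0,0,0,0,0,0],
    [0,0,0,0,0,0,0],
    [-0.02,-0.004,0.02,0,0,0,0],
    [-0.05,-0.009,0.05,0,0,0,0],
    [-0.085,-0.016,0.085,0,0,0,0]
  ]
}}

```text
time_s: 11.73
ee_pos: [0.6225, -0.0396, 0.2553]
eef_rot: [-3.141, -0.783, 0.18]
force: [-0.1, -1.0, 0.7]
grip_width: 0.0469
```

Call:
{"name": "servo_tool", "arguments": {
  "rows": [
    [-0.03,0.0,0.01,0,0,0,0],
    [-0.06,0.0,0.01,0,0,0,-0.5],
    [-0.09,0.0,0.0,0,0.05,0,-1],
    [-0.09,-0.03,0.0,0,0.1,0,-1],
    [-0.09,-0.06,0.0,0,0.15,0,-1],
    [-0.09,-0.08,0.0,0,0.2,0,-1],
    [-0.09,-0.1,0.0,0,0.26,0,-1],
    [-0.09,-0.11,0.0,0,0.26,0,-1]
  ]
}}

```text
time_s: 12.4
ee_pos: [0.533, -0.1518, 0.2562]
eef_rot: [-3.088, -0.525, 0.147]
force: [0.2, -0.0, -0.4]
grip_width: 0.0039
```

```bash
python3 - <<'E'
from h import *
delta(box([-.090,-.085,.20]),tool(BAZ,30))
delta(box([-.028,-.085,.130]),tool(BAZ,30))
s=cams.camera('scene'); save(s,'p8s.png',(170,110,300,240),5)
s=cams.camera('top'); save(s,'p8.png',(220,100,340,200),5)
E
```

```text
t 12.4 pos [ 0.533  -0.1518  0.2562] F [ 0.2 -0.  -0.4] w 0.0039 q [-0.52  0.04  1.79  0.44  0.96  0.7 ]
  tgt [ 0.5949 -0.1429  0.2   ] d [ 0.0618  0.0089 -0.0562] rv [-0.046 -0.006  0.009] rows 3
t 12.4 pos [ 0.533  -0.1518  0.2562] F [ 0.2 -0.  -0.4] w 0.0039 q [-0.52  0.04  1.79  0.44  0.96  0.7 ]
  tgt [ 0.6558 -0.1317  0.13  ] d [ 0.1228  0.0201 -0.1262] rv [-0.046 -0.006  0.009] rows 5
```

View pics/p8s.png

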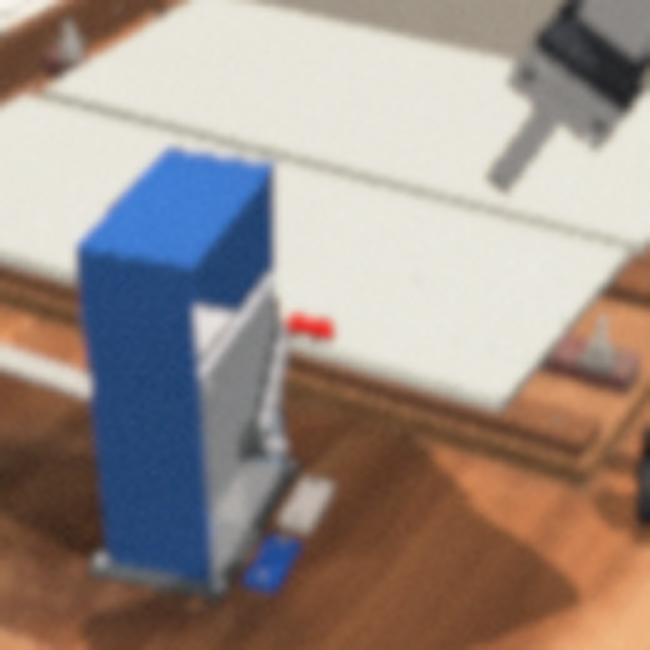

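View pics/p8.png

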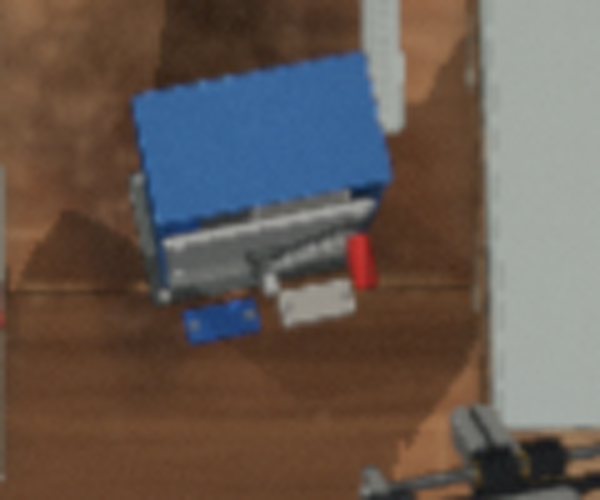

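The blank is gone from view (in the box), and nothing lies on the bench. Now I push the lever from the right side to the left.

Call:
{"name": "servo_tool", "arguments": {
  "rows": [
    [0.01,-0.002,-0.03,-0.02,0,0,-1],
    [0.03,-0.002,-0.06,-0.046,-0.006,0.009,-1],
    [0.05,-0.001,-0.09,-0.046,-0.006,0.009,-1],
    [0.07,0.001,-0.12,-0.046,-0.006,0.009,-1],
    [0.1,0.005,-0.126,-0.046,-0.006,0.009,-1],
    [0.124,0.01,-0.126,-0.046,-0.006,0.009,-1],
    [0.124,0.012,-0.126,-0.046,-0.006,0.009,-1],
    [0.124,0.012,-0.126,-0.046,-0.006,0.009,-1]
  ]
}}

```text
time_s: 13.17
ee_pos: [0.6565, -0.1366, 0.1282]
eef_rot: [-3.14, -0.526, 0.184]
force: [-0.3, 0.3, 0.2]
grip_width: 0.0007
```

```bash
python3 - <<'E'
from h import *
delta(box([-.028,.036,.130]),tool(BAZ,30))
s=cams.camera('top'); save(s,'p9.png',(220,100,340,200),5)
E
```

```text
t 13.17 pos [ 0.6565 -0.1366  0.1282] F [-0.3  0.3  0.2] w 0.0007 q [-0.37  0.41  1.65  0.44  0.67  0.73]
  tgt [ 0.6339 -0.0127  0.13  ] d [-0.0225  0.1239  0.0018] rv [-0.002  0.002 -0.002] rows 4
```

View pics/p9.png

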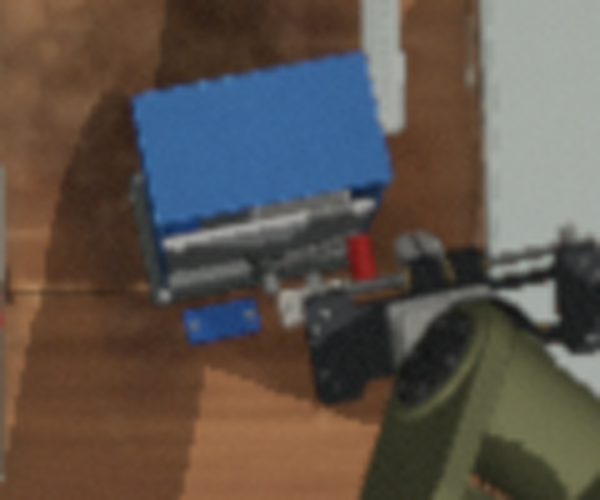

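The fingers are right of the knob, so I push left.

Call:
{"name": "servo_tool", "arguments": {
  "rows": [
    [-0.003,0.015,0.001,0,0,0,-1],
    [-0.006,0.035,0.002,0,0,0,-1],
    [-0.01,0.055,0.002,0,0,0,-1],
    [-0.013,0.072,0.002,0,0,0,-1],
    [-0.016,0.09,0.002,0,0,0,-1],
    [-0.019,0.105,0.002,0,0,0,-1],
    [-0.021,0.115,0.002,0,0,0,-1],
    [-0.021,0.117,0.002,0,0,0,-1]
  ]
}}

```text
time_s: 13.88
ee_pos: [0.6337, -0.019, 0.131]
eef_rot: [-3.141, -0.527, 0.184]
force: [-1.1, -1.7, -0.1]
grip_width: 0.0001
```

Call:
{"name": "servo_tool", "arguments": {
  "rows": [
    [-0.001,0.003,0,0,0,0,-1],
    [-0.001,0.005,0,0,0,0,-1],
    [-0.002,0.007,0,0,0,0,-1],
    [-0.002,0.008,0,0,0,0,-1],
    [-0.002,0.009,0,0,0,0,-1],
    [-0.002,0.01,0,0,0,0,-1],
    [-0.002,0.01,0,0,0,0,-1],
    [-0.002,0.01,0,0,0,0,-1]
  ]
}}

```text
time_s: 14.55
ee_pos: [0.6319, -0.0124, 0.1312]
eef_rot: [3.138, -0.528, 0.183]
force: [-2.8, -24.0, 0.1]
grip_width: 0.0005
```

The left stop is reached (24 N). I withdraw and go to the white blank.

Call:
{"name": "servo_tool", "arguments": {
  "rows": [
    [0.002,-0.012,0,0,0,0,-1],
    [-0.01,-0.014,0.01,0,0,0,-1],
    [-0.04,-0.014,0.03,0,0,0,-1],
    [-0.08,-0.01,0.05,0,0.05,0,-1],
    [-0.11,0.02,0.07,0,0.15,0,-0.5],
    [-0.13,0.05,0.08,0,0.25,0,-0.1],
    [-0.15,0.08,0.08,0,0.35,0,-0.1],
    [-0.16,0.11,0.08,0,0.4,0,-0.1]
  ]
}}

```text
time_s: 15.22
ee_pos: [0.4708, 0.0985, 0.2133]
eef_rot: [-3.073, -0.131, 0.158]
force: [0.3, -0.4, 0.5]
grip_width: 0.0243
```

```bash
python3 - <<'E'
from h import *
delta([.469,.2065,.10],tool(BAZ,0))
s=cams.camera('scene'); save(s,'q1s.png',(170,110,300,240),5)
s=cams.camera('top'); save(s,'q1.png',(220,100,340,200),5)
E
```

```text
t 15.22 pos [0.4708 0.0985 0.2133] F [ 0.3 -0.4  0.5] w 0.0243 q [0.09 0.06 1.79 0.08 1.16 1.47]
  tgt [0.469  0.2065 0.1   ] d [-0.0018  0.108  -0.1133] rv [-0.089  0.118  0.019] rows 4
```

View pics/q1s.png

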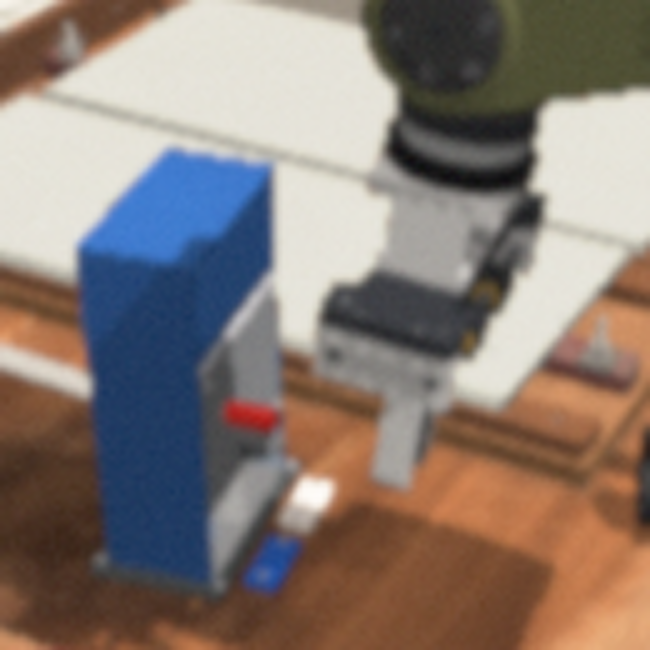

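View pics/q1.png

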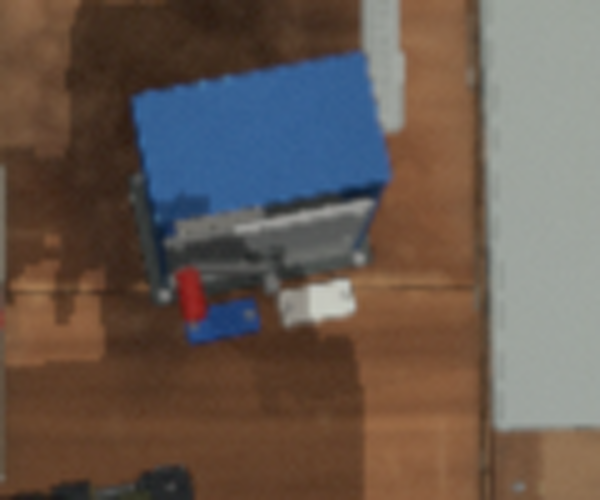

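The lever now leans fully left. On to the white blank.

Call:
{"name": "servo_tool", "arguments": {
  "rows": [
    [0,0.03,0,-0.02,0.03,0.005,-0.1],
    [0,0.06,0,-0.04,0.06,0.01,-0.1],
    [-0.001,0.085,-0.01,-0.07,0.09,0.015,-0.1],
    [-0.002,0.108,-0.03,-0.089,0.118,0.019,-0.1],
    [-0.002,0.108,-0.06,-0.089,0.118,0.019,-0.1],
    [-0.002,0.108,-0.09,-0.089,0.118,0.019,-0.1],
    [-0.002,0.108,-0.113,-0.089,0.118,0.019,-0.1],
    [-0.002,0.108,-0.113,-0.089,0.118,0.019,-0.1]
  ]
}}

```text
time_s: 15.98
ee_pos: [0.4675, 0.2071, 0.0945]
eef_rot: [-3.14, 0.006, 0.186]
force: [0.5, -0.0, -0.4]
grip_width: 0.0428
```

```bash
python3 - <<'E'
from h import *
delta([.469,.2065,.007],tool(BAZ,0))
s=cams.camera('scene'); save(s,'q2s.png',(190,220,310,320),6)
s=cams.camera('top'); save(s,'q2.png',(160,170,250,250),6)
E
```

```text
t 15.98 pos [0.4675 0.2071 0.0945] F [ 0.5 -0.  -0.4] w 0.0428 q [0.34 0.34 1.74 0.   1.06 1.73]
  tgt [0.469  0.2065 0.007 ] d [ 0.0015 -0.0006 -0.0875] rv [-0.001 -0.006 -0.004] rows 3
```

View pics/q2s.png

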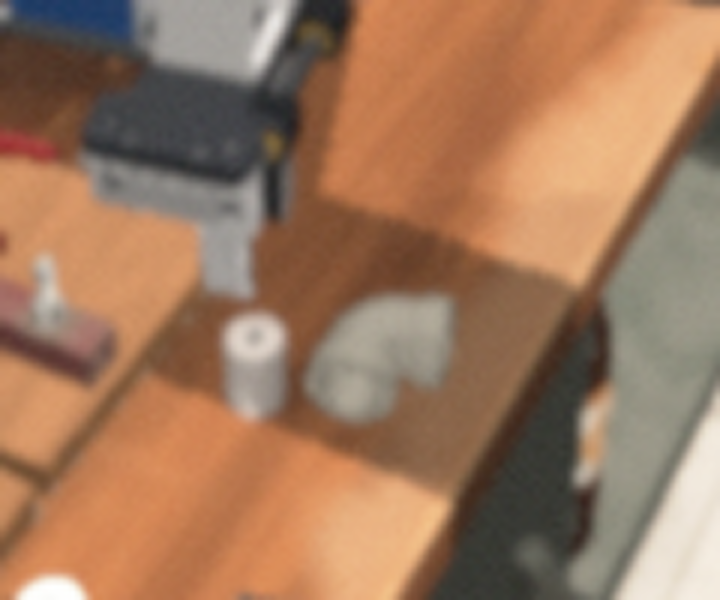

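View pics/q2.png

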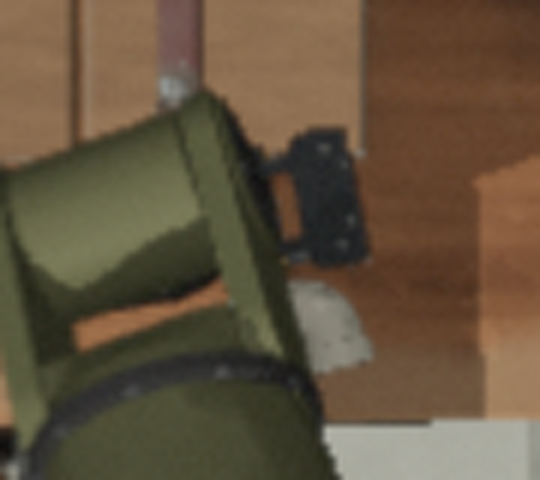

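```bash
python3 - <<'E'
from h import *
s=cams.camera('scene')
print(world(s,190+255/6-.5,220+331/6-.5,z=.04), proj(s,[[.469,.2065,.04]]))
E
```

```text
[0.46869708 0.20284957 0.04      ] [[231.23546326 275.52357413]]
```

The scene view agrees within 4 mm (y 0.203 against 0.2065), and the elbow is clear of both fingers. I descend.

Call:
{"name": "servo_tool", "arguments": {
  "rows": [
    [0.001,-0.002,-0.02,0,0,0,-0.1],
    [0.001,-0.002,-0.045,0,0,0,-0.1],
    [0.001,-0.002,-0.07,0,0,0,-0.1],
    [0.001,-0.002,-0.087,0,0,0,-0.1],
    [0.001,-0.002,-0.087,0,0,0,-0.1],
    [0.001,-0.002,-0.087,0,0,0,-0.6],
    [0.001,-0.002,-0.087,0,0,0,-1],
    [0.001,-0.002,-0.087,0,0,0,-1]
  ],
  "newtons": 12
}}

```text
time_s: 16.8
ee_pos: [0.4724, 0.2065, 0.0152]
eef_rot: [-3.138, -0.006, 0.186]
force: [1.6, -0.1, 6.3]
grip_width: 0.0276
```

Call:
{"name": "servo_tool", "arguments": {
  "rows": [
    [0,0,0,0,0,0,-1],
    [0,0,0,0,0,0,-1],
    [0,0,0,0,0,0,-1],
    [0,0,0,0,0,0,-1],
    [0,0,0.01,0,0,0,-1],
    [0,0,0.04,0,0,0,-1],
    [0,0,0.08,0,0,0,-1],
    [0,0,0.12,0,0,0,-1]
  ],
  "newtons": 12
}}

```text
time_s: 17.47
ee_pos: [0.4716, 0.2062, 0.1369]
eef_rot: [-3.139, -0.004, 0.186]
force: [0.1, 0.5, 0.7]
grip_width: 0.0279
```

```bash
python3 - <<'E'
from h import *
s=cams.camera('scene'); save(s,'q3s.png',(170,180,310,320),5)
for C in [(-.062,-.012,.276),(.028,-.012,.186)]: delta(tcpC(C,45),tool(BAZ,45))
E
```

```text
t 17.52 pos [0.4748 0.2074 0.1453] F [1.6 0.6 9. ] w 0.0279 q [0.34 0.28 1.69 0.   1.15 1.72]
  tgt [ 0.6182 -0.0644  0.2668] d [ 0.1434 -0.2718  0.1215] rv [ 0.136 -0.758 -0.005] rows 8
t 17.52 pos [0.4748 0.2074 0.1453] F [1.6 0.6 9. ] w 0.0279 q [0.34 0.28 1.69 0.   1.15 1.72]
  tgt [ 0.7068 -0.0481  0.1768] d [ 0.2319 -0.2555  0.0315] rv [ 0.136 -0.758 -0.005] rows 9
```

View pics/q3s.png

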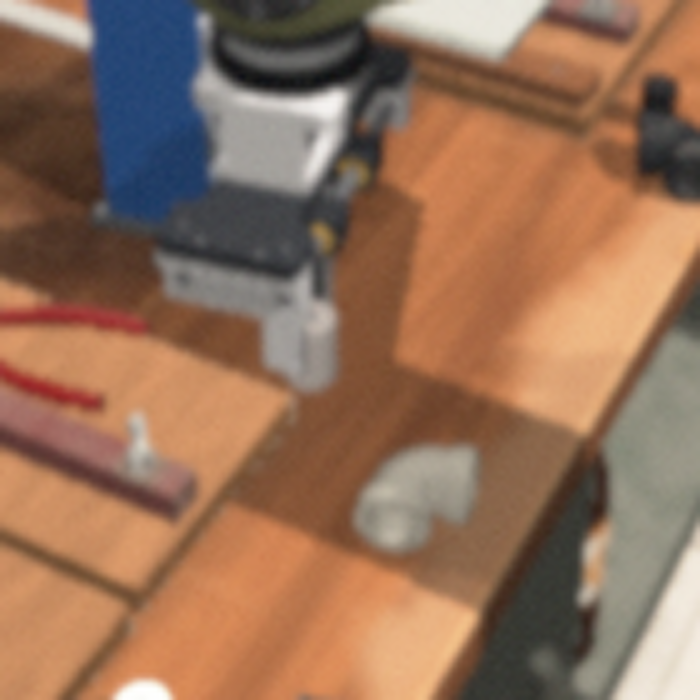

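The white blank is gripped (27.9 mm), somewhat higher than planned: the TCP was at 15 mm, so the grasp point is about 14 mm above the blank's centre. The elbow is unmoved. I correct the insertion for this.

Call:
{"name": "servo_tool", "arguments": {
  "rows": [
    [0.0,-0.02,0.02,0.01,-0.08,0,-1],
    [0.01,-0.05,0.05,0.03,-0.17,0,-1],
    [0.03,-0.08,0.08,0.05,-0.27,0,-1],
    [0.05,-0.115,0.11,0.07,-0.37,0,-1],
    [0.07,-0.15,0.12,0.09,-0.48,0,-1],
    [0.09,-0.185,0.125,0.1,-0.58,0,-1],
    [0.11,-0.22,0.125,0.12,-0.68,0,-1],
    [0.13,-0.255,0.125,0.136,-0.758,-0.005,-1]
  ]
}}

```text
time_s: 18.18
ee_pos: [0.5914, -0.0235, 0.2714]
eef_rot: [3.141, -0.767, 0.186]
force: [0.6, 0.8, 0.5]
grip_width: 0.0276
```

Call:
{"name": "servo_tool", "arguments": {
  "rows": [
    [0.004,-0.01,0,0,0,0,-1],
    [0.008,-0.014,0,0,0,0,-1],
    [0.008,-0.014,0,0,0,0,-1],
    [0.008,-0.014,0,0,0,0,-1],
    [0.008,-0.014,0,0,0,0,-1],
    [0.008,-0.014,0,0,0,0,-1],
    [0.008,-0.014,0,0,0,0,-1],
    [0.008,-0.014,0,0,0,0,-1]
  ]
}}

```text
time_s: 18.85
ee_pos: [0.5993, -0.0368, 0.2716]
eef_rot: [3.141, -0.767, 0.187]
force: [0.3, 0.4, -0.2]
grip_width: 0.0275
```

```bash
python3 - <<'E'
from h import *
for C in [(-.062,-.012,.276),(.028,-.012,.186)]: delta(tcpC(C,45,.014),tool(BAZ,45))
s=cams.camera('scene'); save(s,'q4s.png',(170,80,300,220),4.5)
s=cams.camera('top'); save(s,'q4.png',(220,90,340,200),5)
E
```

```text
t 18.85 pos [ 0.5993 -0.0368  0.2716] F [ 0.3  0.4 -0.2] w 0.0275 q [-0.26  0.02  1.87  0.55  0.61  0.78]
  tgt [ 0.6127 -0.0654  0.2725] d [ 0.0133 -0.0285  0.0009] rv [ 0.004 -0.018 -0.004] rows 1
t 18.85 pos [ 0.5993 -0.0368  0.2716] F [ 0.3  0.4 -0.2] w 0.0275 q [-0.26  0.02  1.87  0.55  0.61  0.78]
  tgt [ 0.7012 -0.0491  0.1825] d [ 0.1019 -0.0123 -0.0891] rv [ 0.004 -0.018 -0.004] rows 4
```

View pics/q4s.png

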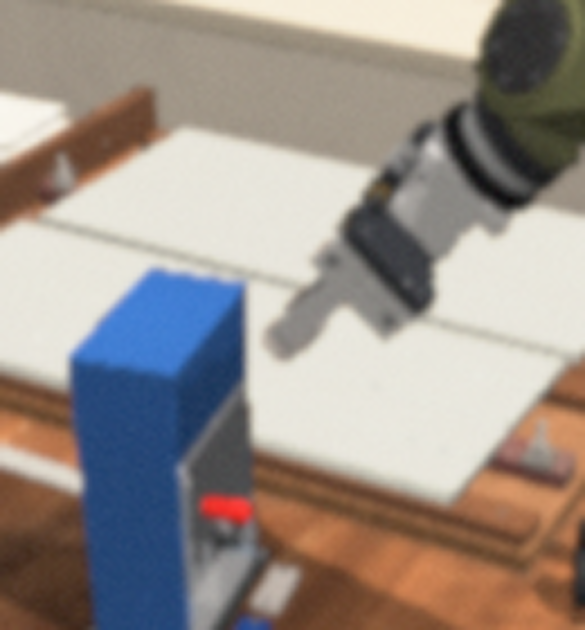

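View pics/q4.png

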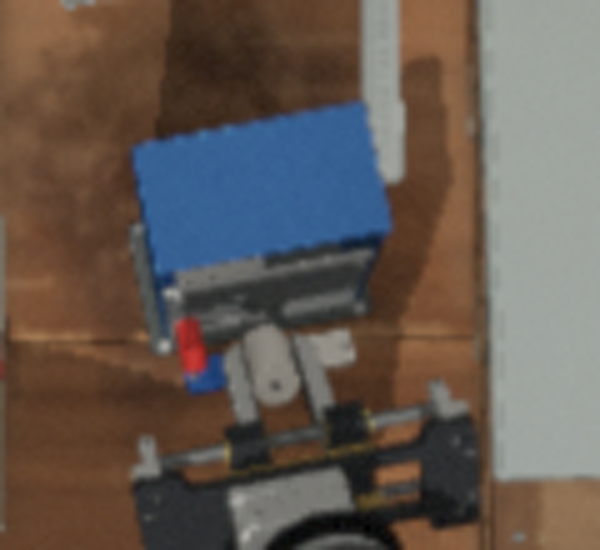

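It is aligned and the lever is still fully left. I shift to the right and insert.

Call:
{"name": "servo_tool", "arguments": {
  "rows": [
    [0.006,-0.015,0,0.004,-0.018,-0.004,-1],
    [0.013,-0.028,0,0.004,-0.018,-0.004,-1],
    [0.03,-0.025,-0.017,0.004,-0.018,-0.004,-1],
    [0.05,-0.022,-0.037,0.004,-0.018,-0.004,-1],
    [0.07,-0.018,-0.057,0.004,-0.018,-0.004,-1],
    [0.088,-0.015,-0.075,0.004,-0.018,-0.004,-1],
    [0.102,-0.012,-0.089,0.004,-0.018,-0.004,-1],
    [0.102,-0.012,-0.089,0.004,-0.018,-0.004,-1]
  ]
}}

```text
time_s: 19.62
ee_pos: [0.7017, -0.0483, 0.1786]
eef_rot: [-3.139, -0.781, 0.181]
force: [-1.8, -0.5, 0.1]
grip_width: 0.0279
```

```bash
python3 - <<'E'
from h import *
delta(tcpC((.028,-.012,.186),45,.014),tool(BAZ,45))
E
```

```text
t 19.62 pos [ 0.7017 -0.0483  0.1786] F [-1.8 -0.5  0.1] w 0.0279 q [-0.23  0.35  1.72  0.73  0.44  0.59]
  tgt [ 0.7012 -0.0491  0.1825] d [-0.0005 -0.0008  0.0039] rv [-0.001 -0.005 -0.001] rows 1
```

No contact, so I release.

Call:
{"name": "servo_tool", "arguments": {
  "rows": [
    [0,0,0,0,0,0,0],
    [0,0,0,0,0,0,0],
    [0,0,0,0,0,0,0],
    [0,0,0,0,0,0,0],
    [0,0,0,0,0,0,0],
    [-0.02,-0.004,0.02,0,0,0,0],
    [-0.05,-0.009,0.05,0,0,0,0],
    [-0.085,-0.016,0.085,0,0,0,0]
  ]
}}

```text
time_s: 20.28
ee_pos: [0.6218, -0.0629, 0.2573]
eef_rot: [-3.138, -0.779, 0.18]
force: [-0.9, -0.3, 1.1]
grip_width: 0.047
```

Call:
{"name": "servo_tool", "arguments": {
  "rows": [
    [-0.03,0.0,0.02,0,0,0,0],
    [-0.06,0.0,0.04,0,0,0,0],
    [-0.09,0.0,0.05,0,0.05,0,0],
    [-0.12,0.03,0.05,0,0.1,0,0],
    [-0.14,0.06,0.05,0,0.15,0,0],
    [-0.16,0.09,0.05,0,0.2,0,0],
    [-0.17,0.12,0.05,0,0.26,0,0],
    [-0.17,0.15,0.05,0,0.3,0,0]
  ]
}}

```text
time_s: 20.95
ee_pos: [0.4503, 0.0879, 0.3091]
eef_rot: [-3.08, -0.484, 0.143]
force: [0.9, -0.3, 0.3]
grip_width: 0.047
```

```bash
python3 - <<'E'
from h import *
o=ctrl.get_obs(); print(o['time_s'],o['ee_pos'],o['force'])
s=cams.camera('scene'); save(s,'r1s.png')
save(s,'r2s.png',(170,110,300,240),5)
s=cams.camera('top'); save(s,'r1.png',(120,110,420,260),2.6)
E
```

```text
20.95 [0.45030137 0.08789479 0.30907012] [ 0.90441411 -0.33708145  0.27473748]
```

View pics/r2s.png

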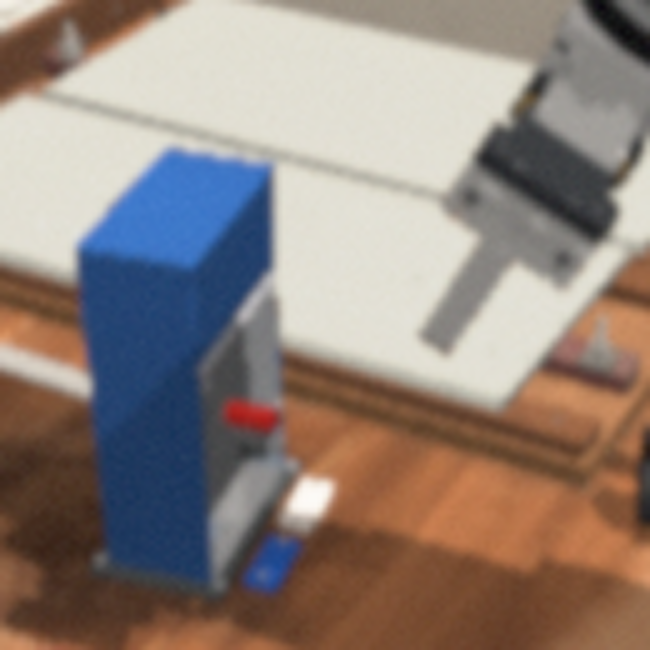

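View pics/r1.png

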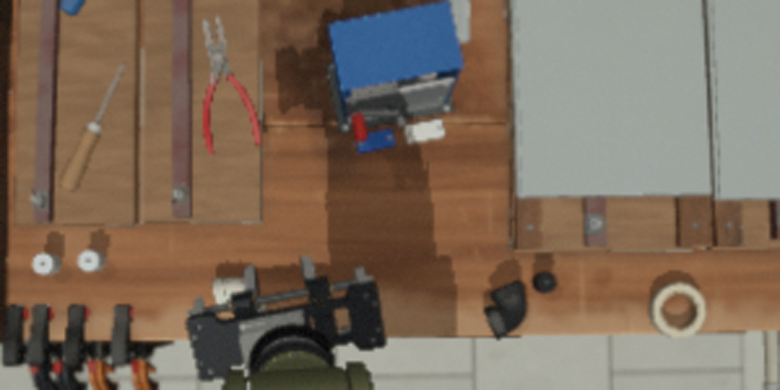

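View pics/r1s.png

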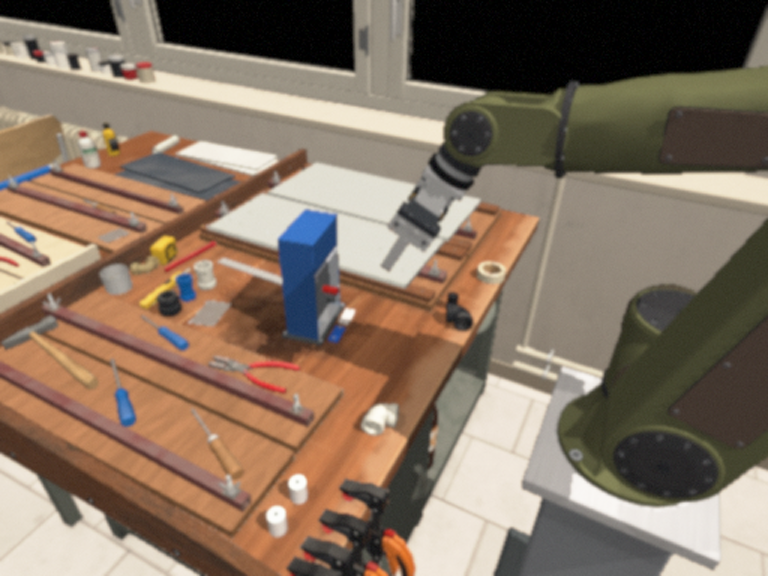

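```bash
python3 - <<'E'
from h import *
s=cams.camera('scene'); save(s,'r3s.png',(205,170,245,230),10)
t=cams.camera('top')
for c,n in [(s,'scene'),(t,'top')]:
  for nm,z in [('blue_blank_center',.02),('white_blank_center',.02),('black_blank_center',.02),('elbow_white_mid',.021),('elbow_black_mid',.023),('tape_roll_mid',.013)]:
    print(n,nm,[(round(r['p'],2),world(c,r['at'][0]*512,r['at'][1]*384,z=z).round(3)[:2].tolist()) for r in cams.place_of(c,nm)[:3]])
# window region in box coords -> expected pixel for blanks in bins
print(proj(s,[box([.014,.034,.02]),box([.014,-.034,.02])]),proj(t,[box([.014,.034,.02]),box([.014,-.034,.02])]))
E
```

```text
scene blue_blank_center []
scene white_blank_center [(0.75, [0.471, 0.37]), (0.57, [0.462, 0.429])]
scene black_blank_center [(0.59, [0.425, -0.242]), (0.28, [0.661, -0.054])]
scene elbow_white_mid [(0.63, [0.418, 0.165])]
scene elbow_black_mid [(0.75, [0.53, 0.273]), (0.7, [0.396, -0.188])]
scene tape_roll_mid [(0.49, [0.406, -0.402])]
top blue_blank_center []
top white_blank_center [(0.66, [0.472, 0.423]), (0.6, [0.721, -0.08]), (0.37, [0.472, 0.368])]
top black_blank_center [(0.47, [0.429, -0.237]), (0.4, [0.729, -0.086])]
top elbow_white_mid [(0.52, [0.42, 0.172]), (0.32, [0.643, -0.062])]
top elbow_black_mid [(0.79, [0.391, -0.188]), (0.36, [0.39, -0.415])]
top tape_roll_mid [(0.74, [0.405, -0.422]), (0.28, [0.391, -0.197])]
[[210.77098374 215.82864516]
 [218.08843198 204.49080311]] [[261.51458602 150.22548799]
 [280.52263656 146.55814792]]
```

View pics/r3s.png

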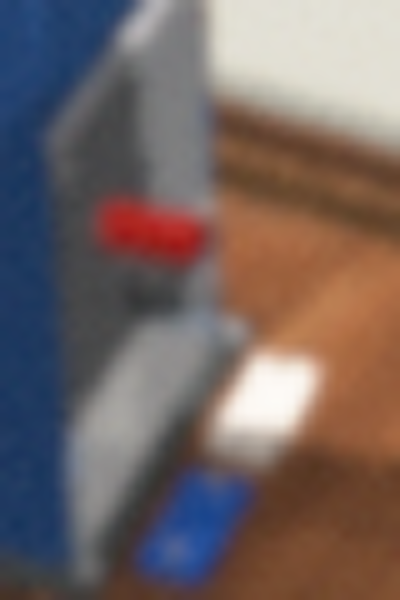

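```bash
python3 - <<'E'
from h import *
t=cams.camera('top'); s=cams.camera('scene'); save(t,'z.png',(235,110,310,180),8)
print(ctrl.get_obs()['time_s']); print(hand_in())
E
```

```text
21.85
the job is handed in; nothing more can be done
None
```

View pics/z.png

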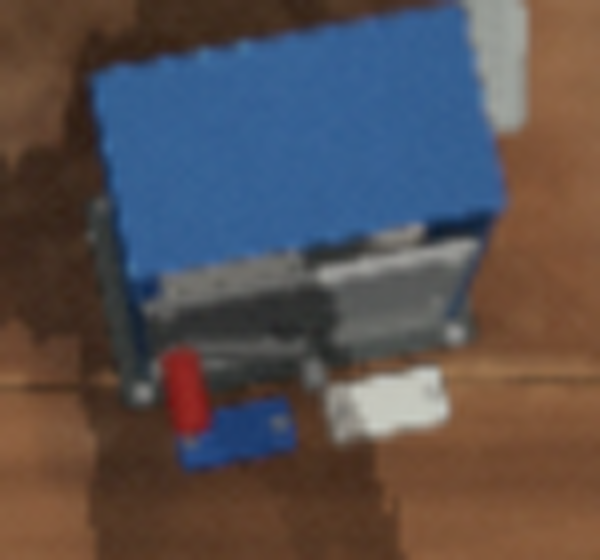

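The job is handed in at 21.9 s. Both blanks went in through the mouth with the lever set for each, but neither camera can see behind the windows, so which bin each landed in is not confirmed by sight.

- **Blue blank:** I pushed the lever to its right stop (30 N reaction), then dropped the blue blank in, for the left bin behind the blue tag.
- **White blank:** I pushed the lever to its left stop (24 N reaction), then dropped in the white blank that stood farthest right, for the right bin behind the white tag.

**Last checks:**
- Neither blank is on the bench any more. The lever stayed at its stop both times after release, and no contact force showed at the mouth.
- The black blank, both elbows and the tape roll are where they were, to within the detectors' noise. The top camera put the white elbow about 1 cm off its first reading, with the gripper covering part of it. The scene camera gave the same spot as before.
- The white blank was gripped about 8 mm higher than planned, for a reason I did not find. I corrected the drop for that.

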